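# Find the under-filled bottle in a centrifuge rotor by its weight

## Robot

A 6-joint arm with a two-finger parallel gripper is mounted at the origin on a cart in front of the work surface, level with it; the furniture and walls round the work are solid. World frame = base frame: x ahead of the robot, y to its left, z up, the work surface at z = 0. Lengths are in mm, angles in rad, forces in N, time in s.
With the tool pointing down it reaches from about 300 to 775 mm from the base axis. Payload 14.6 kg.
Tool frame: the origin (TCP) lies midway between the tips of the shut fingers; the grasp point (between the pads) lies 19 mm behind it (manip.grasp_offset is the distance from the TCP to the grasp point, in mm); z points along the fingers, y is the line along which they close (so a half turn about z gives the same grasp; the last joint's range is limited). The gripper opens to 94 mm and grips with 3 to 60 N. Pads are 16 mm wide; open, the fingers measure 119 mm over their backs; the gripper's body (75 mm by 177 mm) begins 78 mm behind the grasp point.
Start: joints at [-1.33, 0.3, 1.521, -0, 1.321, -0.067], TCP at [166.622, -524.143, 166.046] pointing down, gripper open.
Joint ranges: [-3.03, 3.03], [-0.79, 2.21], [0.23, 2.52], [-1.04, 4.18], [0, 3.07], [-2.55, 2.55]. Speed limits (rad/s): [2.22, 2.22, 2.57, 3.14, 3.14, 3.14].

## Interface

Orientations are given as [roll, pitch, yaw] about the fixed x, y, z axes, in that order (R = Rz(yaw) Ry(pitch) Rx(roll)).
In Python, from cell import manip, viewer gives the robot as it stands. The module is installed in compiled form; this text tells all that it offers.
- The arm moves only by the tool move_arm, never from a script. Its argument "moves" is a list of rows, each a list of 4 numbers: the shift along the tool's x, y, z in m, then the turn about the tool's z in rad. A call has 1 to 12 rows; each row is the pose to reach, as a shift and turn from the pose commanded when the call began, along the tool's axes at that moment; what a row does not reach only later rows make up. A row lasts 1/10 s, in which the tool goes at most 50 mm and 8.59 degrees, less where a joint would pass 70% of its speed; a pose out of reach is approached as far as the arm can. A call with a gripper value outside its range is refused whole. "jaw" is the finger opening in m, from 0 to 0.094, set as the call begins (left out, the last holds). The fingers move at their own pace and stop on an object; "squeeze" is the grip in N (left out, the last holds). Time passes only in rows, so rows that repeat a pose let the fingers close. It gives the time, the measured TCP pose, the force, the opening and the grip force at its end, in the units of the state.
- manip.read_state(): the state, without advancing time (a new reading comes with each control period).
- viewer.camera(name): name is "side" or "top"; returns a dict with "frame" (480x640x3 uint8, blue, green, red), "z_map" (480x640 float32, mm along the optical axis (not along the pixel's ray), 0 where there is no reading), "fx", "fy", "cx", "cy" (pixels), "origin" and "orientation" of the camera in the world. Camera axes: x right, y down, z forward; pixel columns grow to the right and rows downward; lengths in mm; the calibration is good to about 2 mm. A picture is of the moment at which its call begins.
- manip.sign_off(): hands the job in; it is judged then, once.
The state is a dict: "clock": time; "joints": joint angles; "qd": joint speeds; "effort": joint torques, N m; "eef_pos": TCP position; "eef_rot": TCP orientation; "wrist_force": force on the tool from outside, world axes, zero at the start; "moment": the same for the moment, N m; "finger_gap": finger opening in mm; "finger_force": force on a finger pad.
Only numpy, scipy, OpenCV 4.12 (cv2) and the standard library are available. Lean on these libraries where they do the work, as an engineer would, in place of code of your own. Each camera call takes 0.05 s, during which the arm holds its last target. There are 200 camera calls.

## Task

The centrifuge rotor is out of balance because one of its four closed bottles is under-filled; they look alike, so feel by lifting which one is clearly lighter than the others. Take that bottle out and stand it gently and upright in the middle of the balance's pan, ready to be topped up. The other three must be fully home in their own bores at the end, and nothing else on the bench may be disturbed.

Things in the scene. Friction and masses are not known exactly. Their poses are not given: they have to be found in the camera images.
- rotor: dark-metal fixed-angle rotor, fixed, turned to any angle: 292 mm across, 120 mm high at the rim; top face a bowl, hub 88 mm high in its middle. Origin: on its axis at bench height, z up. Four bores, mouth centres 76 mm from the axis, 100 mm high; 1 lies toward its own +x, 2 +y, 3 -x, 4 -y. Caps stand out of the bowl, their middles 57 mm from the axis, 136 mm high.
- bottle_1: one of four look-alike closed bottles, 122 mm tall: opaque white body 50 mm across up to 83 mm, sloping shoulder, grey ribbed cap 38 mm across from 99.5 to 122 mm above the bottom (grasp it there). Starts in bore 1. Origin: centre of its underside; z: along its axis to the cap. Three bottles are full (200 to 280 g), one is under-filled (80 to 120 g).
- bottle_2: one of four look-alike closed bottles, 122 mm tall: opaque white body 50 mm across up to 83 mm, sloping shoulder, grey ribbed cap 38 mm across from 99.5 to 122 mm above the bottom (grasp it there). Starts in bore 2. Origin: centre of its underside; z: along its axis to the cap. Three bottles are full (200 to 280 g), one is under-filled (80 to 120 g).
- bottle_3: one of four look-alike closed bottles, 122 mm tall: opaque white body 50 mm across up to 83 mm, sloping shoulder, grey ribbed cap 38 mm across from 99.5 to 122 mm above the bottom (grasp it there). Starts in bore 3. Origin: centre of its underside; z: along its axis to the cap. Three bottles are full (200 to 280 g), one is under-filled (80 to 120 g).
- bottle_4: one of four look-alike closed bottles, 122 mm tall: opaque white body 50 mm across up to 83 mm, sloping shoulder, grey ribbed cap 38 mm across from 99.5 to 122 mm above the bottom (grasp it there). Starts in bore 4. Origin: centre of its underside; z: along its axis to the cap. Three bottles are full (200 to 280 g), one is under-filled (80 to 120 g).
- bore_1 (a point): centre of the floor of bore 1: a round blind hole 55 mm across, 70 mm deep, square to the rotor's sloping top face, leaning 28 degrees from vertical with its mouth toward the rotor's axis; a bottle fully home stands on this floor (its origin within about 3 mm of this point)
- bore_2 (a point): centre of the floor of bore 2: a round blind hole 55 mm across, 70 mm deep, square to the rotor's sloping top face, leaning 28 degrees from vertical with its mouth toward the rotor's axis; a bottle fully home stands on this floor (its origin within about 3 mm of this point)
- bore_3 (a point): centre of the floor of bore 3: a round blind hole 55 mm across, 70 mm deep, square to the rotor's sloping top face, leaning 28 degrees from vertical with its mouth toward the rotor's axis; a bottle fully home stands on this floor (its origin within about 3 mm of this point)
- bore_4 (a point): centre of the floor of bore 4: a round blind hole 55 mm across, 70 mm deep, square to the rotor's sloping top face, leaning 28 degrees from vertical with its mouth toward the rotor's axis; a bottle fully home stands on this floor (its origin within about 3 mm of this point)
- balance: compact laboratory balance, fixed: white and grey housing 230 x 160 mm, 41 mm high, display and keys at its -x end. Origin: centre of its underside, z up.
- pan: the balance's round flat steel pan, 120 mm across, 4 mm thick, on a stiff spring that gives up to 2.5 mm; it must not be overloaded (20 N). Origin: centre of the pan's underside.
- pan_top (a point): centre of the pan's top face, about 54 mm above the bench; 36 mm from the balance's origin toward the balance's +x.
- beaker: bystander: small glass beaker, 52 mm across, 66 mm high, behind the work; origin centre of its underside
- stain_a: bystander: brown dropper bottle, 35 mm across, 85 mm high, right of the rotor near the front edge; origin centre of its underside
- stain_b: bystander: white dropper bottle, 35 mm across, 85 mm high, right of the rotor near the front edge; origin centre of its underside

How it is judged (in metres and radians):
At the end, for the whole second after the job is handed in: The light bottle stands at rest, upright (within 0.08 rad) on the pan, within 30 mm of its centre; the pan carries only that (0.5 to 1.6 N; a full bottle weighs 2 N or more). The other three are at rest fully home in their own bores (underside within 8 mm of the floor's centre) (((horizontal distance between bottle_1 and pan_top below 0.03 m and angle between bottle_1's own z axis and vertical below 0.08 rad and z of bottle_1 in the frame of pan_top between -0.006 and 0.006 m and distance between bottle_2 and bore_2 below 0.008 m and distance between bottle_3 and bore_3 below 0.008 m and distance between bottle_4 and bore_4 below 0.008 m) or (horizontal distance between bottle_2 and pan_top below 0.03 m and angle between bottle_2's own z axis and vertical below 0.08 rad and z of bottle_2 in the frame of pan_top between -0.006 and 0.006 m and distance between bottle_1 and bore_1 below 0.008 m and distance between bottle_3 and bore_3 below 0.008 m and distance between bottle_4 and bore_4 below 0.008 m) or (horizontal distance between bottle_3 and pan_top below 0.03 m and angle between bottle_3's own z axis and vertical below 0.08 rad and z of bottle_3 in the frame of pan_top between -0.006 and 0.006 m and distance between bottle_1 and bore_1 below 0.008 m and distance between bottle_2 and bore_2 below 0.008 m and distance between bottle_4 and bore_4 below 0.008 m) or (horizontal distance between bottle_4 and pan_top below 0.03 m and angle between bottle_4's own z axis and vertical below 0.08 rad and z of bottle_4 in the frame of pan_top between -0.006 and 0.006 m and distance between bottle_1 and bore_1 below 0.008 m and distance between bottle_2 and bore_2 below 0.008 m and distance between bottle_3 and bore_3 below 0.008 m)) and contact force between pan and anything else between 0.5 and 1.6 N and linear speed of each of bottle_1, bottle_2, bottle_3, bottle_4 below 0.02 m/s); the robot touches nothing.
It fails at once if the balance's pan is pressed or struck with more than 20 N (contact force between pan and anything else above 20 N).
It fails at once if a bottle falls over or off (leans more than 70 degrees, or drops below the bench) (angle between any of bottle_1, bottle_2, bottle_3, bottle_4's own z axis and vertical above 1.22 rad or height (world z) of any of bottle_1, bottle_2, bottle_3, bottle_4 below -0.05 m).
It fails at once if a bystander (beaker or dropper bottle) is moved by more than 20 mm (distance of any of beaker, stain_a, stain_b from where it was at the start of the episode above 0.02 m).
It also fails if it takes over 72 s, if anything falls off the work surface, if the arm or the gripper's body presses on something with over 40 N, if the wrist force passes 120 N, or if a joint passes its speed limit or range.

## Working session

There is one attempt and no reset: what is moved stays moved. The work goes in short steps, Python scripts to look and compute and a tool call to move; the robot and the scene stay as the last step left them, time stands still between calls to the robot, and variables do not carry over. Pictures are saved under pics/ and viewed, at most 10 in all, crops included, and the job is handed in when it is done.

Besides the shell and the picture viewer there is one more tool, called after "Request:" as name([rows], argument=value, ...), one row to a line, values as JSON. move_arm: Moves the arm, as the interface text tells. Its arguments: {"type":"object","properties":{"moves":{"type":"array"},"jaw":{"type":"number"},"squeeze":{"type":"number"}},"required":["moves"]}

```bash
mkdir -p pics; cat > h.py <<'E'
import numpy as np, cv2
from scipy.spatial.transform import Rotation as R
from cell import manip, viewer
def cam(n):
    c=viewer.camera(n); return c
def rot(c):
    o=np.array(c["orientation"],float)
    return o if o.shape==(3,3) else R.from_euler('xyz',o).as_matrix()
def cloud(c):
    z=c["z_map"]; v,u=np.mgrid[:480,:640]
    p=np.stack([(u-c["cx"])*z/c["fx"],(v-c["cy"])*z/c["fy"],z],-1)
    P=p@rot(c).T+np.array(c["origin"]); P[z==0]=np.nan; return P
def ray(c,u,v,h):
    d=rot(c)@np.array([(u-c["cx"])/c["fx"],(v-c["cy"])/c["fy"],1]); o=np.array(c["origin"])
    return o+d*(h-o[2])/d[2]
E
python3 - <<'E'
from h import *
for n in("top","side"):
    c=cam(n); cv2.imwrite(f"pics/{n}0.png",c["frame"]); print(n,c["origin"],c["orientation"],c["fx"],c["cx"],c["cy"],(c["z_map"]==0).mean())
print(manip.read_state())
E
```

```text
top [ 324.50585656   32.240563   1215.10522731] [-2.96201086  0.01188499 -1.57725531] 462.12216834030835 319.4343169972181 241.47318553761318 0.004114583333333333
side [  583.39206251 -1027.20758361   805.14777002] [-2.17733747 -0.01449334  0.04312256] 607.643582935227 315.073889634911 252.06154336003584 0.0039680989583333335
{'clock': 0.1, 'joints': array([-1.32962705e+00,  3.00399362e-01,  1.52148751e+00,  1.24538719e-05,
        1.32068338e+00, -6.65938401e-02]), 'qd': array([ 3.61744677e-04, -7.47088699e-04, -2.06054121e-03,  1.31936995e-04,
       -1.13676766e-03,  3.62341433e-05]), 'effort': array([-4.77322756e-04, -5.32644296e+01, -3.53283691e+01,  7.09266728e-02,
        2.35086889e-02, -6.12290251e-05]), 'eef_pos': array([ 166.55283448, -523.90669994,  165.56527618]), 'eef_rot': array([-3.14061802e+00, -7.70906949e-05,  3.07759995e-01]), 'wrist_force': array([ 0.44302802,  0.40904126, -0.8398939 ]), 'moment': array([0.00891544, 0.0064941 , 0.04126039]), 'finger_force': 0.0, 'finger_gap': 94.17481235460382}
```

View pics/top0.png

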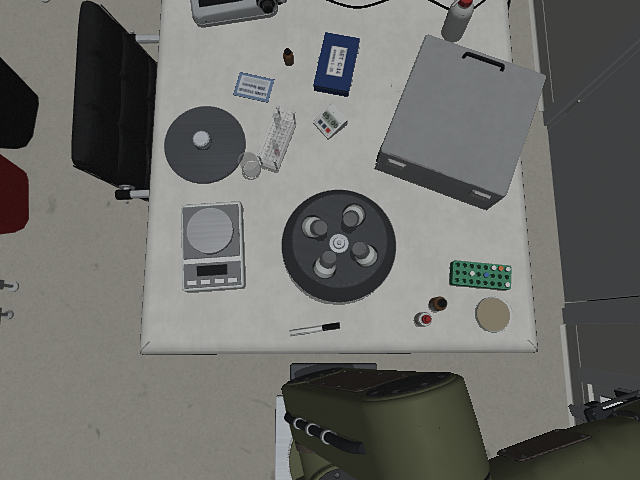

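View pics/side0.png

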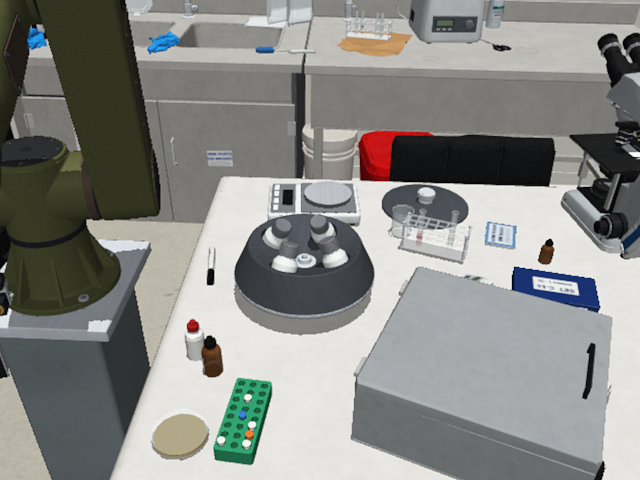

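The top view shows the rotor centred at about (339,243), with caps near (316,228), (351,217), (361,255) and (327,263). The pan is at about (210,231). The side view shows the same layout, with the beaker behind the balance and the stain bottles at the front right. Next I'll measure from both views.

```bash
cat > meas.py <<'E'
from h import *
def circ(p):
    A=np.c_[2*p,np.ones(len(p))]; s=np.linalg.lstsq(A,(p**2).sum(1),rcond=None)[0]
    return s[:2],np.sqrt(s[2]+s[0]**2+s[1]**2)
for n in("top","side"):
    c=cam(n); P=cloud(c); X,Y,Z=np.moveaxis(P,-1,0)
    c0=ray(c,339,243,88)[:2] if n=="top" else c0
    near=np.hypot(X-c0[0],Y-c0[1])<175
    rim=P[near&(Z>117)&(Z<123)&(np.hypot(X-c0[0],Y-c0[1])>95)]
    print(n,"rough",c0.round(),"bench z",np.nanmedian(Z[(abs(Z)<15)]).round(1),"rim n",len(rim),"z max outer",np.nanpercentile(rim[:,2],90) if len(rim) else 0)
    o=P[near&(Z>100)&(Z<135)&(np.hypot(X-c0[0],Y-c0[1])>90)][:,:2]
    ang=np.arctan2(*(o-c0).T[::-1]); r=np.hypot(*(o-c0).T); b=np.round(ang,1)
    e=np.array([o[b==k][np.argmax(r[b==k])] for k in np.unique(b)])
    print(" outer circle",circ(e))
    if n=="top": c0=circ(e)[0]
    m=(near&(Z>122)&(Z<175)&(np.hypot(X-c0[0],Y-c0[1])<90)).astype(np.uint8)
    k,l,st,_=cv2.connectedComponentsWithStats(m)
    for i in range(1,k):
        if st[i,4]<60: continue
        q=P[l==i]; d=q[:,:2].mean(0)-c0
        print(" cap",st[i,4],np.median(q,0).round(1),"max z",q[:,2].max().round(1),"r",np.hypot(*d).round(1),"ang",np.degrees(np.arctan2(d[1],d[0])).round(1))
    # pan: plane 54
    cen=ray(c,210,231,54)[:2] if n=="top" else cen
    q=(abs(Z-54)<5)&(np.hypot(X-cen[0],Y-cen[1])<90); cnt=cv2.findContours(q.astype(np.uint8),cv2.RETR_EXTERNAL,cv2.CHAIN_APPROX_NONE)[0]
    cnt=max(cnt,key=len)[:,0]; pp=P[cnt[:,1],cnt[:,0]][:,:2]
    print(" pan",circ(pp),"mean",P[q].mean(0).round(1),"z med",np.median(Z[q]).round(1))
E
python3 meas.py
```

```text
top rough [525.  -4.] bench z 1.0 rim n 1214 z max outer 121.6093721201405
 outer circle (array([526.85816033,  -3.43806241]), np.float64(124.4255146024509))
 cap 276 [578.1 -33.7 143.5] max z 156.4 r 60.4 ang -29.7
 cap 299 [555.4  49.5 142.3] max z 154.9 r 61.2 ang 61.8
 cap 320 [495.2 -56.2 142.6] max z 155.2 r 62.1 ang -120.3
 cap 322 [471.1  27.4 142.5] max z 157.5 r 63.0 ang 150.9
 pan (array([567.99943007, 327.54275393]), np.float64(58.6776150489099)) mean [567.4 327.5  55. ] z med 55.0
side rough [527.  -3.] bench z -1.0 rim n 472 z max outer 119.42020831562611
 outer circle (array([528.61894484, -11.57662172]), np.float64(120.96967841845695))
 cap 293 [556.   35.2 139.5] max z 153.0 r 49.5 ang 53.5
 cap 314 [479.   13.7 139. ] max z 152.8 r 51.8 ang 159.2
 cap 364 [580.8 -45.6 137.4] max z 152.2 r 66.6 ang -36.3
 cap 366 [498.7 -67.9 137.2] max z 152.5 r 68.9 ang -113.7
 pan (array([568.87820282, 324.34848306]), np.float64(58.05218329219683)) mean [568.6 322.4  52.4] z med 52.3
```

```bash
cat >> h.py <<'E'
CEN=np.array([527.,-5.]); PAN=np.array([568.4,325.5])
def cap(a,r=54): a=np.radians(a); return CEN+r*np.array([np.cos(a),np.sin(a)])
def go(x,y,z,yaw_deg):
    s=manip.read_state(); Rm=R.from_euler('xyz',s["eef_rot"]).as_matrix()
    d=Rm.T@(np.array([x,y,z])-s["eef_pos"]); t=-(np.radians(yaw_deg)-s["eef_rot"][2]); t=(t+np.pi)%(2*np.pi)-np.pi
    print("shift m",(d/1000).round(4),"turn",round(t,3),"rot",s["eef_rot"].round(4))
E
python3 - <<'E'
from h import *
for a in(-120,60,-30,150): print(a,cap(a).round(1))
go(*cap(-120),230,60)
E
```

```text
-120 [500.  -51.8]
60 [554.   41.8]
-30 [573.8 -32. ]
150 [480.2  22. ]
shift m [ 0.4608 -0.349  -0.064 ] turn -0.739 rot [-3.1409 -0.      0.3078]
```

Request:
move_arm([
  [0.461,-0.349,-0.064,-0.739],
  [0.461,-0.349,-0.064,-0.739],
  [0.461,-0.349,-0.064,-0.739],
  [0.461,-0.349,-0.064,-0.739],
  [0.461,-0.349,-0.064,-0.739],
  [0.461,-0.349,-0.064,-0.739],
  [0.461,-0.349,-0.064,-0.739],
  [0.461,-0.349,-0.064,-0.739],
  [0.461,-0.349,-0.064,-0.739],
  [0.461,-0.349,-0.064,-0.739],
  [0.461,-0.349,-0.064,-0.739],
  [0.461,-0.349,-0.064,-0.739],
], jaw=0.07, squeeze=20)

```text
clock: 1.4
eef_pos: [501.4, -49.1, 230.3]
eef_rot: [3.141, -0.0, 1.049]
wrist_force: [1.0, 0.0, 0.1]
finger_gap: 69.6
finger_force: 0.0
```

```bash
python3 - <<'E'
from h import *
s=manip.read_state(); print(s["clock"],s["eef_pos"],s["eef_rot"],s["joints"],s["wrist_force"])
go(*cap(-120),123,60)
E
```

```text
1.4 [501.41622999 -49.12603142 230.29030776] [ 3.14144013e+00 -2.94878241e-04  1.04856853e+00] [-1.70510711e-01  1.52275119e-01  1.55217201e+00  2.26305013e-04
  1.43690075e+00  3.51686924e-01] [1.00614321 0.02463958 0.06841893]
shift m [-3.000e-03  1.000e-04  1.073e-01] turn 0.001 rot [ 3.1414e+00 -3.0000e-04  1.0486e+00]
```

Request:
move_arm([
  [-0.0005,0,0.04,0],
  [-0.0005,0,0.075,0],
  [-0.0005,0,0.075,0],
  [-0.0005,0,0.075,0],
])

```text
clock: 1.8
eef_pos: [500.2, -52.4, 156.0]
eef_rot: [-3.142, -0.0, 1.047]
wrist_force: [0.5, 0.9, 0.7]
finger_gap: 70.1
finger_force: 0.0
```

```bash
python3 - <<'E'
from h import *
go(*cap(-120),123,60)
c=cam("side"); t=cam("top")
cv2.imwrite("pics/a.png",np.hstack([cv2.resize(c["frame"][180:330,220:400],None,fx=2.2,fy=2.2),cv2.resize(t["frame"][180:330,260:440],None,fx=2.2,fy=2.2)]))
E
```

```text
shift m [ 0.0005 -0.0005  0.033 ] turn -0.001 rot [-3.1415 -0.      1.0466]
```

View pics/a.png

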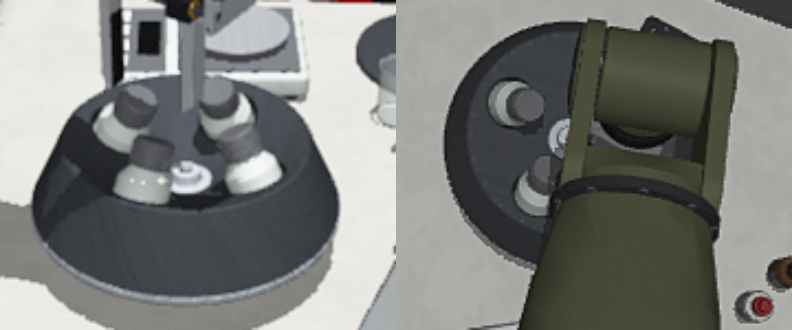

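The crop shows the two fingertips at about (110,85) and (192,112), straddling the cap at (155,150). That's aligned, so I'll go down and grip.

Request:
move_arm([
  [0.0005,0,0.02,0],
  [0.0005,0,0.033,0],
  [0.0005,0,0.033,0],
])

```text
clock: 2.2
eef_pos: [499.8, -51.9, 121.4]
eef_rot: [-3.14, 0.001, 1.047]
wrist_force: [-0.3, -0.3, 0.3]
finger_gap: 69.9
finger_force: 0.0
```

Request:
move_arm([
  [0,0,0,0],
  [0,0,0,0],
  [0,0,0,0],
  [0,0,0,0],
  [0,0,0,0],
  [0,0,0,0],
], jaw=0.02, squeeze=20)

```text
clock: 2.8
eef_pos: [500.3, -51.9, 122.2]
eef_rot: [3.141, -0.0, 1.047]
wrist_force: [0.0, 0.2, -0.4]
finger_gap: 25.6
finger_force: 0.0
```

```bash
python3 - <<'E'
from h import *
c=cam("side"); s=manip.read_state(); print(s["finger_gap"],s["finger_force"],s["clock"],s["wrist_force"])
cv2.imwrite("pics/b.png",cv2.resize(c["frame"][130:330,220:400],None,fx=3,fy=3))
E
```

```text
22.15273549469769 0.0 2.85 [ 0.46161065 -0.43438397  0.56836895]
```

View pics/b.png

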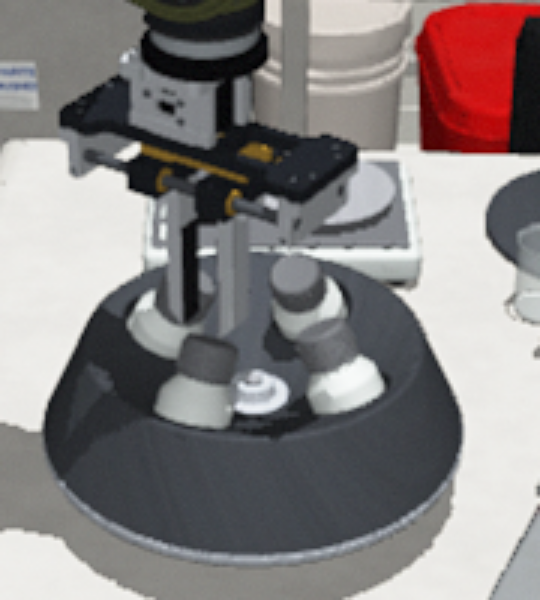

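The fingers closed on air behind the cap. In full-image pixels the tips are near (290,239) and cap C is near (289,250). I'll cast rays to see how far off the estimate was.

```bash
python3 - <<'E'
from h import *
c=cam("side")
print("tip",ray(c,290,239,122)); print("capC mid",ray(c,289,249,136)); print("hub",ray(c,220+257/3,130+382/3,88))
s=manip.read_state(); P=R.from_euler('xyz',s["eef_rot"]).as_matrix(); print(s["eef_pos"])
p=(s["eef_pos"]-c["origin"])@rot(c); print("proj tcp",c["fx"]*p[0]/p[2]+c["cx"],c["fy"]*p[1]/p[2]+c["cy"])
P=cloud(c)
for u,v in((284,234),(295,239),(289,245),(289,250),(306,257)): print(u,v,P[v,u].round(1))
E
```

```text
tip [4.97927150e+02 3.64505281e-01 1.22000000e+02]
capC mid [500.44716114 -55.90498854 136.        ]
hub [530.82842863 -14.05341354  88.        ]
[500.22079277 -51.87019157 122.06246768]
proj tcp 289.1167367719325 253.68917503555667
284 234 [490.7 -50.9 167.1]
295 239 [513.3 -70.9 169.8]
289 245 [500.8 -58.5 147.2]
289 250 [501.5 -68.4 142.3]
306 257 [531.2  -7.9  84.5]
```

```bash
python3 - <<'E'
from h import *
c=cam("side"); P=cloud(c)
def pr(p):
    p=(np.array(p)-c["origin"])@rot(c); return [round(float(c["fx"]*p[0]/p[2]+c["cx"]),1),round(float(c["fy"]*p[1]/p[2]+c["cy"]),1)]
print(pr([535,-72,156]),pr([535,-72,200]))
for u in(284,295,289):
    for v in range(200,262,4): print(u,v,P[v,u].round(0),c["frame"][v,u])
s=manip.read_state(); print(s["finger_gap"],s["eef_pos"],s["joints"])
E
```

```text
[306.4, 245.8] [306.5, 226.2]
284 200 [496. -92. 266.] [61 58 56]
284 204 [491. -47. 231.] [74 71 69]
284 208 [491. -49. 224.] [19 16 16]
284 212 [491. -50. 216.] [19 16 16]
284 216 [491. -49. 207.] [20 17 18]
284 220 [491. -47. 196.] [18 15 16]
284 224 [491. -50. 189.] [15 14 14]
284 228 [491. -52. 181.] [19 18 18]
284 232 [491. -54. 174.] [17 16 16]
284 236 [491. -50. 162.] [35 35 33]
284 240 [484.  17. 108.] [134 137 131]
284 244 [491. -61. 151.] [82 79 77]
284 248 [492. -64. 144.] [88 83 83]
284 252 [492. -70. 138.] [86 84 84]
284 256 [492. -72. 130.] [135 134 130]
284 260 [492. -78. 125.] [181 183 177]
295 200 [515. -94. 268.] [ 29  84 108]
295 204 [514. -72. 247.] [145 141 136]
295 208 [514. -69. 237.] [143 139 135]
295 212 [514. -71. 229.] [145 141 137]
295 216 [514. -70. 220.] [146 143 138]
295 220 [514. -71. 212.] [144 140 137]
295 224 [514. -73. 205.] [142 138 134]
295 228 [514. -75. 197.] [142 140 136]
295 232 [513. -68. 184.] [142 140 136]
295 236 [513. -71. 177.] [141 138 135]
295 240 [513. -71. 168.] [115 111 106]
295 244 [511. -39. 137.] [57 54 54]
295 248 [513. -66. 1
[... 178 characters left out ...]
85.  38.] [45 45 42]
289 208 [474. 264.  39.] [141 136 134]
289 212 [475. 255.  32.] [183 183 177]
289 216 [488. 102. 115.] [103  96  90]
289 220 [489.  87. 113.] [103  94  88]
289 224 [494.  25. 142.] [151 146 144]
289 228 [495.  14. 139.] [77 77 74]
289 232 [495.  10. 133.] [68 66 64]
289 236 [491.  54.  94.] [98 91 87]
289 240 [492.  44.  91.] [96 87 82]
289 244 [501. -56. 148.] [68 66 65]
289 248 [502. -69. 148.] [94 92 90]
289 252 [502. -71. 139.] [89 83 83]
289 256 [502. -78. 135.] [82 80 77]
289 260 [502. -75. 124.] [177 179 173]
20.08223625992414 [500.22764689 -51.87458613 122.05320357] [-1.76168197e-01  2.37669877e-01  1.70668829e+00 -9.05066446e-06
  1.19726002e+00  3.47834138e-01]
```

The depth map puts the fingertips at z≈163, while the reported TCP is z≈122, so the real tips are about 41 mm higher than reported. Closing on air confirms it. I'll reopen, then go down in guarded steps while watching the tips in the side view.

Request:
move_arm([
  [0,0,0,0],
  [0,0,0,0],
  [0,0,0,0],
  [0,0,0,0],
  [0,0,0,0],
  [0,0,0,0],
  [0,0,0,0],
], jaw=0.07)

```text
clock: 3.65
eef_pos: [500.2, -51.9, 122.0]
eef_rot: [-3.142, -0.0, 1.047]
wrist_force: [0.3, -0.2, -0.2]
finger_gap: 69.3
finger_force: 0.0
```

Request:
move_arm([
  [0,0,0.008,0],
  [0,0,0.016,0],
  [0,0,0.024,0],
  [0,0,0.024,0],
  [0,0,0.024,0],
])

```text
clock: 4.15
eef_pos: [500.2, -51.9, 97.8]
eef_rot: [-3.141, 0.0, 1.047]
wrist_force: [0.4, -0.5, 0.9]
finger_gap: 70.0
finger_force: 0.0
```

```bash
python3 - <<'E'
from h import *
c=cam("side"); P=cloud(c); s=manip.read_state(); print(s["finger_gap"],s["eef_pos"],s["wrist_force"])
cv2.imwrite("pics/c.png",cv2.resize(c["frame"][180:300,230:400],None,fx=4,fy=4))
y=np.array([.866,-.5])
for sg in(1,-1):
    q=s["eef_pos"][:2]+sg*y*41
    m=(np.hypot(P[...,0]-q[0],P[...,1]-q[1])<14)&(P[...,2]>60)&(P[...,2]<240)
    v,u=np.where(m); print(sg,q,m.sum(),"min z",np.nanpercentile(P[m][:,2],[0,2,5]) if m.any() else 0, P[m].mean(0), (u.mean(),v.max()) if m.any() else 0)
E
```

```text
70.09905347316162 [500.30255954 -51.88042792  98.09816938] [-0.50615019 -0.44100722  1.06000905]
1 [535.80855954 -72.38042792] 354 min z [89.41346587 92.24702188 96.76414296] [537.0365516  -79.2400279  176.50832406] (np.float64(307.3022598870057), np.int64(273))
-1 [464.79655954 -31.38042792] 478 min z [89.79730684 94.46264478 97.28627865] [465.5709203  -37.12889515 176.69075993] (np.float64(271.5397489539749), np.int64(260))
```

View pics/c.png

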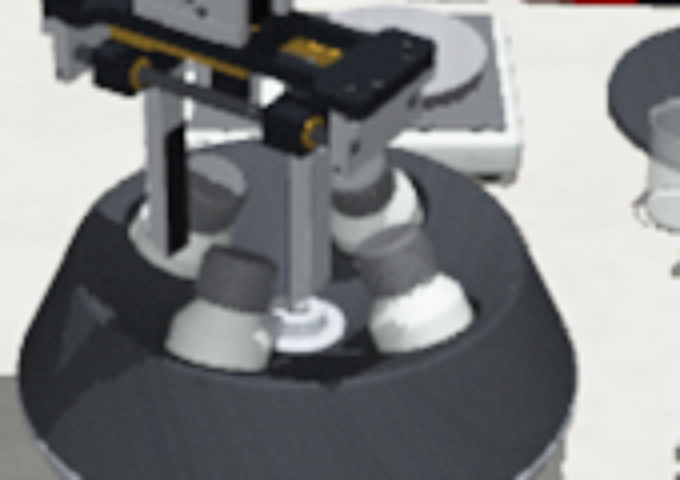

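The side view shows the fingertips at crop (165,255) and (308,310), on either side of the cap at (238,280), with tips at about z 137. I'll go down another 15 mm and grip.

Request:
move_arm([
  [0,0,0.006,0],
  [0,0,0.011,0],
  [0,0,0.015,0],
  [0,0,0.015,0],
])

```text
clock: 4.6
eef_pos: [499.9, -51.8, 82.4]
eef_rot: [-3.141, 0.0, 1.047]
wrist_force: [-0.9, -1.1, 0.6]
finger_gap: 70.2
finger_force: 0.0
```

Request:
move_arm([
  [0,0,0,0],
  [0,0,0,0],
  [0,0,0,0],
  [0,0,0,0],
  [0,0,0,0],
  [0,0,0,0],
  [0,0,0,0],
], jaw=0.02, squeeze=20)

```text
clock: 5.3
eef_pos: [500.2, -51.9, 83.1]
eef_rot: [3.142, -0.0, 1.047]
wrist_force: [0.0, -0.9, 1.2]
finger_gap: 37.8
finger_force: 20.0
```

```bash
python3 - <<'E'
from h import *
s=manip.read_state(); print(s["finger_gap"],s["finger_force"],s["eef_pos"],s["wrist_force"],s["moment"])
E
```

```text
37.77896514836606 20.000153481960297 [500.24381031 -51.86262624  83.13870004] [ 0.02070495 -0.89668267  1.15506905] [0.05030663 0.02626283 0.03619472]
```

```bash
cat > w.py <<'E'
from h import *
F=[];E=[]
for i in range(8):
    viewer.camera("side"); s=manip.read_state(); F.append(s["wrist_force"]); E.append(s["effort"])
F=np.array(F);E=np.array(E); print("F",F.mean(0).round(2),"sd",F.std(0).round(2),"effort",E.mean(0).round(3),"sd",E.std(0).round(3),"gap",s["finger_gap"],s["finger_force"],s["eef_pos"].round(1),"t",s["clock"])
E
python3 w.py
```

```text
F [-0.88  0.59  2.51] sd [0.66 0.44 0.54] effort [-2.2800e-01 -4.7816e+01 -3.1479e+01 -3.8000e-02 -2.3700e-01 -1.0000e-02] sd [0.043 0.17  0.094 0.018 0.024 0.001] gap 37.52620606619548 20.000403821468353 [500.3 -51.9  83.1] t 5.7
```

Request:
move_arm([
  [0.0015,0,-0.003,0],
  [0.003,0,-0.006,0],
  [0.0045,0,-0.009,0],
  [0.0065,0,-0.0124,0],
  [0.0065,0,-0.0124,0],
  [0.0065,0,-0.0124,0],
])

```text
clock: 6.3
eef_pos: [503.5, -46.2, 95.5]
eef_rot: [3.141, -0.0, 1.047]
wrist_force: [-1.1, -0.9, -1.6]
finger_gap: 37.4
finger_force: 20.0
```

```bash
python3 w.py
```

```text
F [-0.12 -0.57 -1.55] sd [0.56 0.55 0.66] effort [ 3.3100e-01 -4.9823e+01 -3.3244e+01  2.0700e-01 -5.0000e-03  4.0000e-03] sd [0.025 0.064 0.044 0.014 0.012 0.002] gap 37.4047958586622 19.999707341194153 [503.5 -46.3  95.4] t 6.7
```

Request:
move_arm([
  [-0.001,0,-0.0005,0],
  [-0.0015,0,-0.0008,0],
  [-0.0015,0,-0.0008,0],
], squeeze=35)

```text
clock: 7.0
eef_pos: [502.7, -47.6, 96.3]
eef_rot: [3.142, -0.0, 1.047]
wrist_force: [-0.8, 0.4, -1.4]
finger_gap: 37.3
finger_force: 35.0
```

```bash
python3 w.py; python3 w.py
```

```text
F [-0.09 -0.05 -2.3 ] sd [0.54 0.46 0.7 ] effort [-1.9000e-02 -4.9977e+01 -3.3446e+01  5.0000e-03  1.7000e-02 -2.0000e-03] sd [0.015 0.011 0.002 0.001 0.002 0.003] gap 37.39154784309322 34.999330043792725 [502.7 -47.5  96.2] t 7.4
F [-0.27 -0.02 -2.61] sd [0.6  0.43 0.53] effort [ 1.0000e-03 -4.9959e+01 -3.3444e+01  5.0000e-03  1.6000e-02  0.0000e+00] sd [0.002 0.001 0.    0.    0.    0.   ] gap 37.35459879153388 34.99938368797302 [502.7 -47.6  96.2] t 7.8
```

Cap C weighs about 2.45 N hanging free, so it's full. I'll put it back and go to the next one.

Request:
move_arm([
  [0.0015,0,0.001,0],
  [-0.001,0,0.006,0],
  [-0.003,0,0.01,0],
  [-0.005,0,0.013,0],
  [-0.005,0,0.013,0],
  [-0.005,0,0.013,0],
])

```text
clock: 8.4
eef_pos: [500.2, -51.9, 83.2]
eef_rot: [-3.142, -0.0, 1.047]
wrist_force: [-0.5, 1.3, 0.9]
finger_gap: 37.5
finger_force: 35.0
```

Request:
move_arm([
  [0,0,0,0],
  [0,0,0,0],
  [0,0,0,0],
  [0,0,0,0],
  [0,0,-0.02,0],
  [0,0,-0.05,0],
  [0,0,-0.07,0],
  [0,0,-0.07,0],
], jaw=0.07)

```text
clock: 9.2
eef_pos: [501.4, -52.1, 155.7]
eef_rot: [3.137, -0.002, 1.047]
wrist_force: [0.3, -0.2, -0.3]
finger_gap: 69.9
finger_force: 0.0
```

```bash
python3 - <<'E'
from h import *
s=manip.read_state(); print(s["eef_pos"],s["wrist_force"])
go(*cap(60),153,60)
E
```

```text
[501.42005535 -52.08371605 155.74730528] [ 0.27126366 -0.21858104 -0.34288733]
shift m [ 0.1076 -0.0014  0.0029] turn -0.0 rot [ 3.1374e+00 -1.5000e-03  1.0468e+00]
```

Request:
move_arm([
  [0.04,0,0,0],
  [0.08,0,0,0],
  [0.108,0,0,0],
  [0.108,0,0.02,0],
  [0.108,0,0.045,0],
  [0.108,0,0.06,0],
  [0.108,0,0.07,0],
  [0.108,0,0.07,0],
  [0.108,0,0.07,0],
])

```text
clock: 10.1
eef_pos: [554.4, 41.6, 83.5]
eef_rot: [3.141, -0.0, 1.047]
wrist_force: [0.1, -0.1, 0.4]
finger_gap: 70.3
finger_force: 0.0
```

Request:
move_arm([
  [0,0,0,0],
  [0,0,0,0],
  [0,0,0,0],
  [0,0,0,0],
  [0,0,0,0],
  [0,0,0,0],
  [0,0,0,0],
], jaw=0.02, squeeze=35)

```text
clock: 10.8
eef_pos: [554.1, 41.8, 83.4]
eef_rot: [-3.141, -0.0, 1.047]
wrist_force: [-3.1, 2.1, 5.1]
finger_gap: 37.3
finger_force: 35.0
```

Request:
move_arm([
  [-0.001,0,-0.004,0],
  [-0.003,0,-0.008,0],
  [-0.005,0,-0.0132,0],
  [-0.005,0,-0.0132,0],
  [-0.005,0,-0.0132,0],
])

```text
clock: 11.3
eef_pos: [551.8, 37.2, 96.6]
eef_rot: [3.141, -0.0, 1.047]
wrist_force: [0.2, -0.5, -3.0]
finger_gap: 37.0
finger_force: 35.0
```

```bash
python3 w.py; python3 w.py
```

```text
F [ 0.    0.08 -2.36] sd [0.33 0.47 0.25] effort [-3.8000e-02 -5.6770e+01 -3.4267e+01  1.3600e-01 -6.3000e-02 -1.0000e-03] sd [0.03  0.131 0.073 0.001 0.003 0.001] gap 37.433525223193364 34.99911367893219 [551.7  37.3  96.4] t 11.7
F [-0.12  0.11 -2.68] sd [0.33 0.21 0.52] effort [ 3.0000e-03 -5.6635e+01 -3.4219e+01  1.3800e-01 -6.4000e-02 -0.0000e+00] sd [0.001 0.005 0.004 0.    0.    0.   ] gap 37.52525484287008 34.99916195869446 [551.7  37.3  96.4] t 12.1
```

Cap B weighs about 2.5 N, so it's full too. I'll return it and rotate for the other pair.

Request:
move_arm([
  [0.001,0,0.005,0],
  [0.003,0,0.009,0],
  [0.005,0,0.0132,0],
  [0.005,0,0.0132,0],
  [0.005,0,0.0132,0],
])

```text
clock: 12.6
eef_pos: [554.1, 42.1, 83.0]
eef_rot: [-3.141, -0.0, 1.047]
wrist_force: [-2.2, 3.9, 0.0]
finger_gap: 37.7
finger_force: 35.0
```

Request:
move_arm([
  [0,0,0,0],
  [0,0,0,0],
  [0,0,0,0],
  [0,0,0,0],
  [0,0,-0.02,0],
  [0,0,-0.05,0],
  [0,0,-0.085,0],
  [0,0,-0.085,0],
  [0,0,-0.085,0],
], jaw=0.07)

```text
clock: 13.5
eef_pos: [554.4, 41.5, 168.5]
eef_rot: [3.141, -0.0, 1.047]
wrist_force: [-0.1, 0.5, -0.9]
finger_gap: 70.0
finger_force: 0.0
```

```bash
python3 - <<'E'
from h import *
s=manip.read_state(); print(s["eef_pos"],s["wrist_force"])
go(*cap(-30),168,150); go(*cap(150),168,150)
E
```

```text
[554.44543086  41.54398356 168.48182857] [-0.1029565   0.46614266 -0.86403504]
shift m [-0.054   0.0535  0.0005] turn -1.571 rot [ 3.1406e+00 -5.0000e-04  1.0467e+00]
shift m [-0.0541 -0.0545  0.0004] turn -1.571 rot [ 3.1406e+00 -5.0000e-04  1.0467e+00]
```

Request:
move_arm([
  [-0.054,-0.054,0,-1.571],
  [-0.054,-0.054,0,-1.571],
  [-0.054,-0.054,0,-1.571],
  [-0.054,-0.054,0,-1.571],
  [-0.054,-0.054,0,-1.571],
  [-0.054,-0.054,0,-1.571],
  [-0.054,-0.054,0,-1.571],
  [-0.054,-0.054,0,-1.571],
  [-0.054,-0.054,0,-1.571],
  [-0.054,-0.054,0,-1.571],
  [-0.054,-0.054,0,-1.571],
  [-0.054,-0.054,0,-1.571],
])

```text
clock: 14.7
eef_pos: [479.9, 21.9, 167.0]
eef_rot: [-3.141, -0.002, 2.619]
wrist_force: [0.1, 0.9, 0.1]
finger_gap: 69.9
finger_force: 0.0
```

```bash
python3 - <<'E'
from h import *
s=manip.read_state(); print(s["eef_pos"],s["joints"])
go(*cap(150),83,150)
E
```

```text
[479.94796911  21.85511957 167.02070808] [-3.07197326e-02  1.44929113e-01  1.70806829e+00 -4.57721151e-05
  1.29060572e+00 -1.07865512e+00]
shift m [-0.0003  0.0004  0.084 ] turn 0.001 rot [-3.1406e+00 -1.8000e-03  2.6187e+00]
```

Request:
move_arm([
  [0,0,0.02,0],
  [0,0,0.05,0],
  [0,0,0.07,0],
  [0,0,0.08,0],
  [0,0,0.085,0],
  [0,0,0.085,0],
  [0,0,0.085,0],
])

```text
clock: 15.4
eef_pos: [480.9, 21.9, 84.0]
eef_rot: [3.141, 0.001, 2.617]
wrist_force: [-0.5, -0.1, -0.3]
finger_gap: 70.0
finger_force: 0.0
```

Request:
move_arm([
  [0,0,0,0],
  [0,0,0,0],
  [0,0,0,0],
  [0,0,0,0],
  [0,0,0,0],
  [0,0,0,0],
  [0,0,0,0],
], jaw=0.02, squeeze=35)

```text
clock: 16.1
eef_pos: [480.6, 21.9, 83.3]
eef_rot: [3.141, 0.0, 2.618]
wrist_force: [0.2, 0.3, 2.1]
finger_gap: 37.1
finger_force: 35.0
```

Request:
move_arm([
  [-0.001,0,-0.004,0],
  [-0.003,0,-0.008,0],
  [-0.005,0,-0.0132,0],
  [-0.005,0,-0.0132,0],
  [-0.005,0,-0.0132,0],
])

```text
clock: 16.6
eef_pos: [484.9, 19.3, 96.5]
eef_rot: [3.142, 0.0, 2.618]
wrist_force: [-0.5, 0.1, -0.7]
finger_gap: 37.7
finger_force: 35.0
```

```bash
python3 w.py; python3 w.py
```

```text
F [-0.06 -0.19 -1.1 ] sd [0.4  0.44 0.2 ] effort [-1.8000e-02 -4.6470e+01 -3.2611e+01  3.1000e-02  1.0200e-01 -0.0000e+00] sd [0.016 0.085 0.103 0.    0.003 0.001] gap 37.637847998323906 34.99944090843201 [484.8  19.4  96.4] t 17.0
F [ 0.17  0.27 -0.65] sd [0.52 0.33 0.43] effort [ 2.0000e-03 -4.6396e+01 -3.2547e+01  3.2000e-02  1.0100e-01  0.0000e+00] sd [0.002 0.003 0.005 0.    0.    0.   ] gap 37.50945840853071 34.99948740005493 [484.8  19.4  96.4] t 17.4
```

Cap D weighs about 0.9 N free of the walls, so it's the light one. I'll pull it out along the bore axis, then straight up.

Request:
move_arm([
  [-0.005,0,-0.009,0],
  [-0.012,0,-0.022,0],
  [-0.02,0,-0.037,0],
  [-0.03,0,-0.056,0],
  [-0.03,0,-0.056,0],
  [-0.03,0,-0.075,0],
  [-0.03,0,-0.1,0],
  [-0.03,0,-0.115,0],
  [-0.03,0,-0.115,0],
  [-0.03,0,-0.115,0],
])

```text
clock: 18.4
eef_pos: [510.4, 4.5, 210.4]
eef_rot: [-3.141, -0.001, 2.618]
wrist_force: [-0.3, -0.1, -1.0]
finger_gap: 37.3
finger_force: 35.0
```

```bash
python3 - <<'E'
from h import *
c=cam("side"); s=manip.read_state(); print(s["finger_gap"],s["finger_force"],s["eef_pos"],s["wrist_force"])
cv2.imwrite("pics/d.png",cv2.resize(c["frame"][100:330,200:420],None,fx=2.6,fy=2.6))
go(*PAN,212,150)
E
```

```text
37.282265541043245 34.999287128448486 [510.25917722   4.45624066 210.07118456] [ 0.19805999  0.31065195 -1.30558535]
shift m [ 0.1102  0.3071 -0.002 ] turn -0.0 rot [-3.1408e+00 -1.6000e-03  2.6178e+00]
```

View pics/d.png

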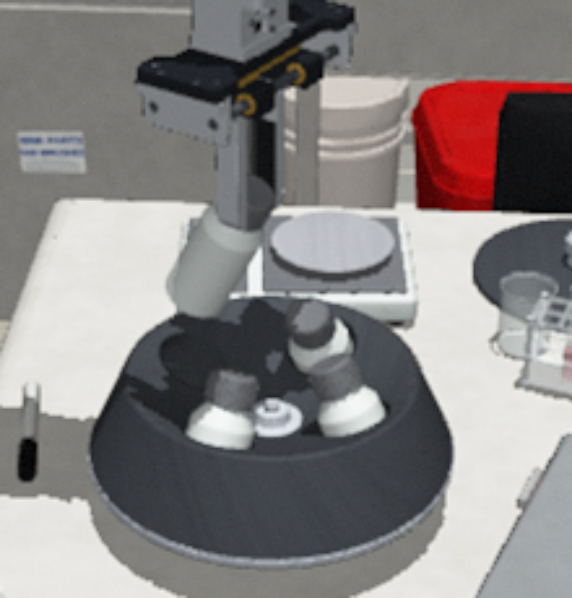

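The bottle is held at crop (215,265), still leaning. The empty bore is at about (185,350), and the other three are seated. Moving to above the pan.

Request:
move_arm([
  [0.007,0.02,0,0],
  [0.02,0.055,0,0],
  [0.033,0.092,0,0],
  [0.046,0.13,0,0],
  [0.06,0.168,0,0],
  [0.073,0.206,0,0],
  [0.087,0.244,0,0],
  [0.099,0.277,0,0],
  [0.107,0.297,0,0],
  [0.11,0.307,0,0],
  [0.11,0.307,0,0],
  [0.11,0.307,0,0],
])

```text
clock: 19.65
eef_pos: [569.1, 324.3, 210.9]
eef_rot: [-3.141, -0.0, 2.617]
wrist_force: [0.3, -0.2, -1.4]
finger_gap: 37.4
finger_force: 35.0
```

Request:
move_arm([
  [0,0,0.015,0],
  [0,0,0.035,0],
  [0,0,0.055,0],
  [0,0,0.07,0],
  [0,0,0.08,0],
  [0,0,0.08,0],
  [0,0,0.08,0],
])

```text
clock: 20.35
eef_pos: [569.4, 325.2, 132.2]
eef_rot: [3.141, 0.001, 2.618]
wrist_force: [-0.4, 0.3, -0.1]
finger_gap: 37.5
finger_force: 35.0
```

```bash
cat > look.py <<'E'
from h import *
import sys
c=cam("side"); s=manip.read_state(); print(s["clock"],s["finger_gap"],s["finger_force"],s["eef_pos"],s["wrist_force"])
P=cloud(c); m=(np.hypot(P[...,0]-PAN[0],P[...,1]-PAN[1])<75)&(P[...,2]>62)&(P[...,2]<160)
fr=c["frame"].astype(int); w=m&(fr.min(-1)>60)
for a,b in((60,75),(75,90),(90,105),(105,120),(120,135),(135,150)):
    q=P[w&(P[...,2]>a)&(P[...,2]<b)]
    if len(q)>5: print(a,len(q),"x",np.percentile(q[:,0],[3,97]).round(1),"y",np.percentile(q[:,1],[3,97]).round(1))
print("min z white",np.nanpercentile(P[w][:,2],1) if w.any() else None)
if len(sys.argv)>1: cv2.imwrite("pics/"+sys.argv[1],cv2.resize(c["frame"][90:250,230:410],None,fx=4,fy=3.7))
go(*PAN,130,150)
E
python3 look.py e.png
```

```text
20.4 37.50169022129623 34.99933362007141 [569.50641486 325.31812019 132.52974611] [-0.22279694 -0.22531459 -1.44698314]
75 41 x [515.1 546.9] y [320.4 337.7]
90 98 x [504.2 552.4] y [317.6 341.5]
105 103 x [509.3 557.3] y [315.3 339.1]
120 112 x [515.1 566. ] y [310.  337.5]
135 119 x [523.1 573.8] y [306.6 331.4]
min z white 80.18981051323183
shift m [ 0.0011 -0.0004  0.0025] turn -0.0 rot [3.1404e+00 8.0000e-04 2.6177e+00]
```

View pics/e.png

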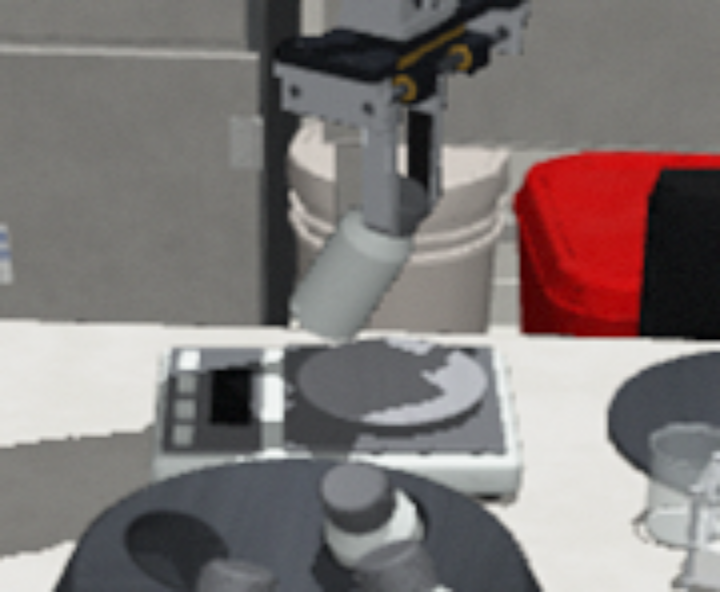

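The bottle still leans 28°, at crop (355,275), and its lowest edge is about 24 mm above the pan, as predicted. I'll lower it 13 mm, then ease the grip so it swings upright under its own weight.

Request:
move_arm([
  [0.001,0,0.006,0],
  [0.001,0,0.011,0],
  [0.001,0,0.013,0],
  [0.001,0,0.013,0],
])

```text
clock: 20.8
eef_pos: [568.0, 325.7, 118.0]
eef_rot: [-3.141, -0.0, 2.618]
wrist_force: [0.6, 0.1, -0.9]
finger_gap: 37.0
finger_force: 35.0
```

Request:
move_arm([
  [0,0,0,0],
  [0,0,0,0],
  [0,0,0,0],
], squeeze=6)

```text
clock: 21.1
eef_pos: [568.3, 325.8, 118.7]
eef_rot: [3.141, 0.0, 2.618]
wrist_force: [-0.2, -0.2, -2.4]
finger_gap: 38.0
finger_force: 6.0
```

```bash
python3 look.py
```

```text
21.15 37.80535979709769 5.999964997172356 [568.29332527 325.74155711 118.57422356] [ 0.94327458 -0.05776217 -0.7168365 ]
60 38 x [517.7 547.3] y [321.  341.2]
75 90 x [504.3 551. ] y [319.2 339.9]
90 105 x [507.2 557.5] y [316.5 339.6]
105 109 x [514.3 564.7] y [311.5 339.2]
120 108 x [521.4 571.7] y [307.5 338.5]
135 130 x [528.8 576.3] y [305.3 331.4]
min z white 66.93425660614405
shift m [-0.0002 -0.0002 -0.0114] turn -0.0 rot [3.1414e+00 1.0000e-04 2.6178e+00]
```

It holds at 6 N. The swing arc needs this height, so I'll stay here and drop to 3 N.

Request:
move_arm([
  [0,0,0,0],
  [0,0,0,0],
  [0,0,0,0],
], squeeze=3)

```text
clock: 21.45
eef_pos: [568.2, 325.7, 118.5]
eef_rot: [-3.142, 0.0, 2.618]
wrist_force: [0.1, 0.5, -1.4]
finger_gap: 37.7
finger_force: 3.0
```

```bash
python3 look.py
```

```text
21.5 37.65979874286881 2.999964952468872 [568.21305323 325.75791786 118.44456061] [ 0.40668328 -0.50605042 -1.80292443]
60 69 x [520.3 562.9] y [312.8 329.8]
75 103 x [517.8 565.5] y [311.5 337.9]
90 100 x [522.4 570.2] y [309.4 332.8]
105 112 x [527.  574.6] y [306.  328.4]
120 99 x [530.3 579.2] y [302.9 326.7]
135 132 x [536.4 581.1] y [303.1 329.3]
min z white 63.07004081912017
shift m [-0.0003 -0.0001 -0.0116] turn -0.0 rot [-3.1416 -0.      2.6178]
```

At 3 N it's swinging slowly toward upright, so I'll wait.

Request:
move_arm([
  [0,0,0,0],
  [0,0,0,0],
  [0,0,0,0],
  [0,0,0,0],
])

```text
clock: 21.9
eef_pos: [568.2, 325.7, 118.4]
eef_rot: [3.142, -0.0, 2.618]
wrist_force: [0.3, -1.0, -0.9]
finger_gap: 38.1
finger_force: 3.0
```

```bash
python3 look.py
```

```text
21.95 37.627534448807225 2.999977134168148 [568.22675279 325.7417796  118.41865991] [ 0.63996768  0.49614442 -0.47439912]
60 66 x [517.7 560.9] y [313.7 332.5]
75 102 x [519.5 565.5] y [310.9 335. ]
90 93 x [522.3 570. ] y [307.9 331.5]
105 114 x [526.9 574.7] y [304.5 329.8]
120 106 x [531.9 578.7] y [303.6 329.3]
135 133 x [536.4 581.2] y [302.3 332. ]
min z white 64.05521708740848
shift m [-0.0003 -0.0001 -0.0116] turn -0.0 rot [-3.1416  0.      2.6178]
```

It has settled at about 19° of lean, held by pad friction. I'll let the low edge touch the pan lightly while sliding the tool along +x, so pan friction rotates the bottle upright. With only 3 N of grip the load on the pan stays tiny.

Request:
move_arm([
  [-0.005,0,0,0],
  [-0.011,0,0.001,0],
  [-0.017,0,0.002,0],
  [-0.022,0,0.003,0],
  [-0.025,0,0.004,0],
  [-0.025,0,0.004,0],
  [-0.025,0,0.004,0],
])

```text
clock: 22.65
eef_pos: [589.9, 313.2, 114.6]
eef_rot: [3.141, 0.0, 2.618]
wrist_force: [-0.0, 1.0, 0.3]
finger_gap: 38.1
finger_force: 3.0
```

Request:
move_arm([
  [0.003,0,0.001,0],
  [0.006,0,0.002,0],
  [0.01,0,0.0025,0],
  [0.014,0,0.0025,0],
  [0.018,0,0.0025,0],
  [0.022,0,0.0028,0],
  [0.026,0,0.003,0],
  [0.03,0,0.0035,0],
  [0.034,0,0.004,0],
  [0.038,0,0.0045,0],
  [0.038,0,0.0045,0],
])

```text
clock: 23.75
eef_pos: [556.5, 332.5, 109.8]
eef_rot: [-3.141, -0.0, 2.618]
wrist_force: [0.5, 0.0, 0.1]
finger_gap: 38.1
finger_force: 3.0
```

```bash
python3 look.py f.png; python3 w.py
```

```text
23.8 38.13498466153667 2.999994680285454 [556.77311988 332.29285712 109.8206813 ] [-0.58972877  0.14007176 -0.21278072]
60 90 x [533.3 578.6] y [303.1 323.4]
75 104 x [533.2 580.4] y [303.  327.5]
90 109 x [532.8 579.9] y [303.5 326. ]
105 104 x [532.5 579.3] y [302.2 325.3]
120 120 x [532.2 579.1] y [304.2 326.5]
135 116 x [534.4 577.6] y [305.4 332. ]
min z white 63.24322204520573
shift m [-0.0135 -0.0001 -0.0202] turn 0.0 rot [-3.1413e+00 -1.0000e-04  2.6180e+00]
F [-0.71  0.12  0.04] sd [0.73 0.46 0.5 ] effort [-7.0000e-02 -6.7451e+01 -3.5095e+01 -2.1000e-02 -6.4000e-02  3.0000e-03] sd [0.147 0.024 0.073 0.023 0.011 0.007] gap 37.9904123713585 2.9999900981783867 [557.  332.2 109.9] t 24.2
```

View pics/f.png

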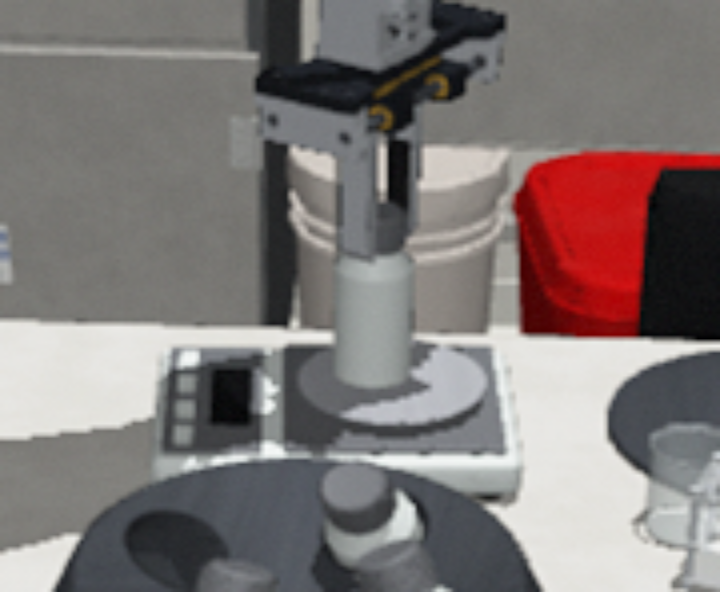

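The bottle now stands upright on the pan, at crop (375,325). Its sides are vertical, the wrist carries no load, and it's about 14 mm from the pan centre, inside the 30 mm limit. Releasing.

Request:
move_arm([
  [0,0,0,0],
  [0,0,0,0],
  [0,0,0,0],
  [0,0,0,0],
  [0,0,0,0],
], jaw=0.07)

```text
clock: 24.7
eef_pos: [557.0, 332.2, 110.0]
eef_rot: [3.142, 0.0, 2.618]
wrist_force: [0.4, -0.2, 0.6]
finger_gap: 69.7
finger_force: 0.0
```

Request:
move_arm([
  [0,0,-0.01,0],
  [0,0,-0.03,0],
  [0,0,-0.06,0],
  [0,0,-0.1,0],
  [0,0,-0.14,0],
  [0,0,-0.14,0],
  [0,0,-0.14,0],
])

```text
clock: 25.4
eef_pos: [557.1, 332.3, 251.0]
eef_rot: [3.14, 0.001, 2.618]
wrist_force: [-0.2, 0.1, -0.7]
finger_gap: 69.8
finger_force: 0.0
```

```bash
python3 look.py; python3 - <<'E'
from h import *
for n in("side","top"):
    c=cam(n); P=cloud(c); X,Y,Z=np.moveaxis(P,-1,0)
    for a in(-120,60,-30,150):
        q=cap(a,57); m=(np.hypot(X-q[0],Y-q[1])<28)&(Z>122)&(Z<190)
        print(n,a,m.sum(),np.nanmedian(P[m],0).round(1) if m.sum()>5 else None,np.nanmax(Z[m]).round(1) if m.sum()>5 else None)
    if n=="side": cv2.imwrite("pics/g.png",cv2.resize(c["frame"][100:330,200:420],None,fx=2.6,fy=2.6))
E
```

```text
25.45 70.34926462298922 0.0 [556.75651657 332.1396612  249.57085709] [-0.0516174   0.43360013 -0.53064693]
60 90 x [533.3 579.4] y [303.1 325.9]
75 103 x [533.1 580.3] y [302.5 327.3]
90 104 x [532.8 579.7] y [303.9 325.6]
105 107 x [532.6 579.5] y [303.  326.3]
120 116 x [532.3 579. ] y [303.4 324.2]
135 127 x [534.3 577. ] y [305.7 332.1]
min z white 63.53440707748329
shift m [-1.340e-02  1.000e-04  1.196e-01] turn -0.0 rot [-3.1411e+00 -3.0000e-04  2.6178e+00]
side -120 351 [499.4 -67.9 137. ] 151.9
side 60 291 [556.6  35.8 139.9] 152.4
side -30 354 [580.  -45.5 137.5] 153.7
side 150 0 None None
top -120 301 [495.6 -55.3 143. ] 157.6
top 60 268 [554.   47.  143.7] 154.9
top -30 262 [577.1 -31.8 143.7] 156.4
top 150 0 None None
```

View pics/g.png

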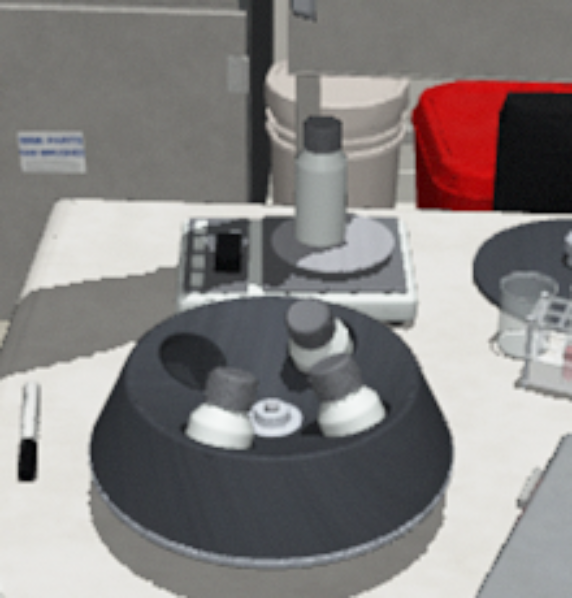

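The final view shows the light bottle upright on the pan at crop (322,185). The three other caps are within about 3 mm of where they started, so those bottles are home, and the gripper is clear. Handing in.

```bash
python3 -c "
from cell import manip
print(manip.sign_off())"
```

```text
the job is handed in; nothing more can be done
None
```

I stood the light bottle (about 0.9 N) upright on the pan, about 14 mm from its centre. Two of the others weighed about 2.5 N each; I left the fourth unweighed and untouched. All three look home in their bores, and the job was handed in at about 25.5 s with no verdict shown.

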